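Key the compressor pedal and hold its dial at the third click

TASK

Take the flat orange-handled service key out of the clear pick stand, slide its blade fully home into the slot on top of the blue compressor pedal and let go of it there. Then turn the pedal's black spring-return dial clockwise (seen from above) past the first two clicks to the third, at the red mark, and finish while still gripping it there against its spring, with the key still seated. Leave everything else on the stool where it is.

Things in the scene. Friction and masses are not known exactly. Their poses are not given: they have to be found in the camera images.
- key_center (a point): Centre of the orange handle (12 mm thick along x, 36 wide along y, 48 tall, z up) of the loose flat key, 60 g, standing blade down in the pick stand's slot. Steel blade below: 28 mm long, 30 wide, 4 thick (last 8 mm: 24 by 3). Handle's foot 24 mm, blade tip 52 mm below this point. Fully in, the handle's foot rests on the block. Either way round fits.
- pick_stand: Clear acrylic block fixed to the stool, 60 mm (x) by 130 mm (y) by 50 mm tall, origin at the centre of its underside; a slot like the pedal's is in the middle of its top; a red and a yellow pick, 22 mm wide, stick up 16 mm from the top at y = -50 and +50 mm.
- slot_mouth (a point): Centre of the slot's mouth, white-framed, in the flat top of the blue pedal (fixed; 110 mm along x, 170 along y, 50 tall, z up). Slot 7.5 mm (x) by 34 (y), 34 deep, straight down. Pedal's centre 45 mm and dial's axis 90 mm from here towards -y. Key home: handle centre 24 mm above this point.
- dial_grip (a point): On the vertical axis of the black dial, 26 mm above the pedal's top, where to grip. Upright bar 40 mm long (point's x, turns with the dial), 12 thick (y), 5 to 34 mm above the pedal, on a 40 mm disc 5 mm tall. White line on its +x end points at the marks: white at rest and at clicks 1 and 2, red at click 3.
- dial (a joint): Dial angle, rad: 0 at rest, grows clockwise seen from above. Clicks (detents) at 0.42, 0.84, 1.26, end stop 1.40. A spring always drives it back to 0: 0.04 N m at rest, 0.14 at the third click; the clicks add or take up to 0.03 N m. It stays nowhere by itself.
- fuzz: Bystander: pale green fuzz pedal, loose, 115 by 70 by 45 mm tall with knobs to 59 mm; origin at the centre of its underside.
- hex_key: Bystander: loose L-shaped steel hex key, 75 by 25 mm, 6 mm thick, lying flat; origin on the stool 40 mm from the end of the long leg.
- clip: Bystander: loose white plastic clip, 45 by 14 by 16 mm; origin at the centre of its underside.
- string_box: Bystander: loose flat cardboard box, 90 by 110 by 22 mm; origin at the centre of its underside.
- mug: Bystander: white mug, 76 mm across, 90 mm tall; origin at the centre of its underside.
- pick_tin: Bystander: round brass tin, 60 mm across, 22 mm tall; origin at the centre of its underside.

How it is judged:
On the way, in this order (a step that is already met when the one before it is completed fails the run):
1. the key is fully home in the pedal's slot and let go (z of key_center in the frame of slot_mouth between 0.019 and 0.028 m and horizontal distance between key_center and slot_mouth below 0.007 m and angle between key_center's own z axis and vertical below 0.12 rad and angle between the x axis of key_center and the x axis of slot_mouth, either way round below 0.2 rad and contact force between key and the fingers below 0.1 N), for 0.2 s.
2. with the key home, the fingers have turned the dial beyond the first click (all of step 1 and value of joint dial above 0.6 rad and contact force between dial and the fingers above 0.5 N), for 0.05 s.
At the end, for the whole second after the job is handed in: Key let go in the pedal's slot, shoulder on its top (centre 19 to 28 mm above the mouth, within 7 mm sideways, 0.12 rad of upright, 0.2 rad of in line); dial still, beyond 1.1 rad (third click to end stop), fingers on it with over 1 N (all of step 1 and value of joint dial above 1.1 rad and contact force between dial and the fingers above 1 N and velocity of joint dial between -0.15 and 0.15 rad/s); the arm keeps its last pose, push and grip.
It fails at once if something else on the stool is shoved by more than 20 mm or tipped (distance of any of fuzz, hex_key, clip, string_box, mug, pick_tin from where it was at the start of the episode above 0.02 m or angle between any of fuzz, hex_key, clip, string_box, mug, pick_tin's own z axis and vertical above 0.3 rad).
It also fails if it takes over 51 s, if anything falls off the work surface, if the arm or the gripper's body presses on something with over 40 N, if the wrist force passes 120 N, or if a joint passes its speed limit or range.

ROBOT

A 6-joint arm with a two-finger parallel gripper is mounted at the origin on the work surface. World frame = base frame: x ahead of the robot, y to its left, z up, the work surface at z = 0. Lengths are in m, angles in rad, forces in N, time in s.
With the tool pointing down it reaches from about 0.4 to 0.825 m from the base axis. Payload 7 kg.
Tool frame: the origin (TCP) lies midway between the tips of the shut fingers; the grasp point (between the pads) lies 19 mm behind it; y points along the fingers, z is the direction in which the jaws open and shut, and the axes are right-handed (so a half turn about y gives the same grasp; the last joint's range is limited). The gripper opens to 85 mm and grips with 20 to 120 N. Pads are 22 mm wide; open, the fingers measure 114 mm over their backs; the gripper's body (76 mm by 85 mm) begins 54 mm behind the grasp point. The pads swing forward as they close: fully open they stand 13 mm farther back than shut.
Start: joints at [-0.83, 0.359, 0.012, 0, -1.224, -0.288], TCP at [0.295, -0.607, 0.231] pointing down, gripper open.
Joint ranges: [-3.07, 3.07], [-1.43, 2.12], [-1.02, 1.25], [-3.03, 1.67], [-3.05, -0], [-3.03, 3.03]. Speed limits (rad/s): [2.39, 2.39, 3.01, 3.14, 3.14, 3.14].

INTERFACE

Orientations are given as a rotation vector (axis times angle).
In Python, from rig import telemetry, eyes, order gives the robot as it stands.
- The arm moves only by the tool move_arm, never from a script. Its argument "rows" is a list of rows, each a list of 3 entries, a list of its own where there are three numbers: the turn, a rotation vector about the tool's x, y, z in degrees, then the shift along the tool's x, y, z in m, then the finger opening in m, from 0 to 0.0854. A call has exactly 10 rows; each row is the pose to reach, as a shift and turn from the pose measured when the call began, along the tool's axes at that moment; what a row does not reach only later rows make up. A row lasts 1/8 s, in which the tool goes at most 62.5 mm and 10.7 degrees, less where a joint would pass 70% of its speed; a pose out of reach is approached as far as the arm can. A call with a gripper value outside its range is refused whole. The fingers move at their own pace and stop on an object; "grip_force" is the grip in N (left out, the last holds). Time passes only in rows, so rows that repeat a pose let the fingers close, or fill a call up. It gives the time, the measured TCP pose, the force and the opening at its end, in the units of the state.
- telemetry.sense(): the state, without advancing time (a new reading comes with each control period).
- eyes.grab_frame(name): name is "scene" or "top" or "wrist"; returns the picture (480x640x3 uint8, red, green, blue); there is no depth.
- eyes.calibration(name): a dict with "vertical_fov" (degrees; the focal length in pixels is half the picture's height over the tangent of half this angle, whatever the lens; pixels are square), "cx", "cy" (the principal point, pixels), "extrinsics" (4x4, takes a point from world to camera coordinates). Camera axes: x right, y down, z forward; pixel columns grow to the right and rows downward; lengths in m; the calibration is good to about 2 mm. A picture is of the moment at which its call begins: read the wrist's pose just before it. calibration takes no time and is no camera call; for the wrist camera it gives the pose at the moment of the call.
- order.finish_job(): hands the job in, once; it reports no verdict.
The state is a dict: "time_s": time; "qpos": joint angles; "qd": joint speeds; "tau": joint torques, N m; "eef_pos": TCP position; "tool_rot": TCP orientation; "force": force on the tool from outside, world axes, zero at the start; "ft_torque": the same for the moment, N m; "gripper_width": finger opening in m.
Only numpy, scipy, OpenCV 4.12 (cv2) and the standard library are available. Lean on these libraries where they do the work, as an engineer would, in place of code of your own. Each camera call takes 0.05 s, during which the arm holds its last target.

## Working session

There is one attempt and no reset: what is moved stays moved. The work goes in short steps, Python scripts to look and compute and a tool call to move; the robot and the scene stay as the last step left them, time stands still between calls to the robot, and variables do not carry over. Pictures are saved under pics/ and viewed, and the job is handed in when it is done.

Besides the shell and the picture viewer there is one more tool, called after "Emit:" by a JSON object that holds its "method" and its "body". move_arm: Moves the arm, as the interface text tells. Its arguments: {"type":"object","properties":{"rows":{"type":"array","items":{"type":"array"}},"grip_force":{"type":"number"}},"required":["rows"]}

```bash
ls; mkdir -p pics; python3 - <<'E'
from rig import telemetry, eyes
import cv2
print(telemetry.sense())
for n in ("scene","top","wrist"):
    c=eyes.calibration(n);print(n,c)
    cv2.imwrite(f"pics/{n}0.png",eyes.grab_frame(n)[:,:,::-1])
E
```

```text
pics
{'time_s': 0.0, 'qpos': array([-8.29900203e-01,  3.59406363e-01,  1.10795927e-02, -3.70483466e-04,
       -1.22407574e+00, -2.88086912e-01]), 'qd': array([ 0.00041317,  0.00033193,  0.00076176, -0.00049764, -0.00129314,
        0.00156261]), 'tau': array([-9.44874591e-04, -5.83322883e+01,  2.93419039e+01,  6.93635702e+00,
       -5.95578444e-03,  8.37260330e-06]), 'eef_pos': array([ 0.29508277, -0.60656529,  0.23035643]), 'tool_rot': array([-1.53991478, -0.3545239 ,  0.35529432]), 'force': array([-0.56547008,  0.01282902, -0.03615377]), 'ft_torque': array([ 0.00212951,  0.04042527, -0.00775196]), 'gripper_width': 0.08491275437540251}
scene {'vertical_fov': 52.51766601437599, 'cx': 317.28892571351645, 'cy': 228.36323163690818, 'extrinsics': array([[ 0.00798497,  0.99987319,  0.01377863, -0.00502475],
       [ 0.67455256,  0.00478586, -0.73821131, -0.32986293],
       [-0.73818364,  0.01518901, -0.6744288 ,  1.50502697],
       [ 0.        ,  0.        ,  0.        ,  1.        ]])}
top {'vertical_fov': 49.55150966360789, 'cx': 311.89768599628104, 'cy': 238.47952686551338, 'extrinsics': array([[ 0.01741856, -0.99959157,  0.02265579, -0.02215   ],
       [-0.99688945, -0.01910449, -0.07646207,  0.56753682],
       [ 0.07686367, -0.02125346, -0.99681506,  1.06452988],
       [ 0.        ,  0.        ,  0.        ,  1.        ]])}
wrist {'vertical_fov': 68.98886809968599, 'cx': 317.4581577147632, 'cy': 242.03895606328214, 'extrinsics': array([[-0.43733179,  0.89929724,  0.00231831,  0.67476106],
       [ 0.86000711,  0.41746838,  0.2934415 , -0.03843435],
       [ 0.26292331,  0.13032506, -0.95597422,  0.38035142],
       [ 0.        ,  0.        ,  0.        ,  1.        ]])}
```

View pics/scene0.png

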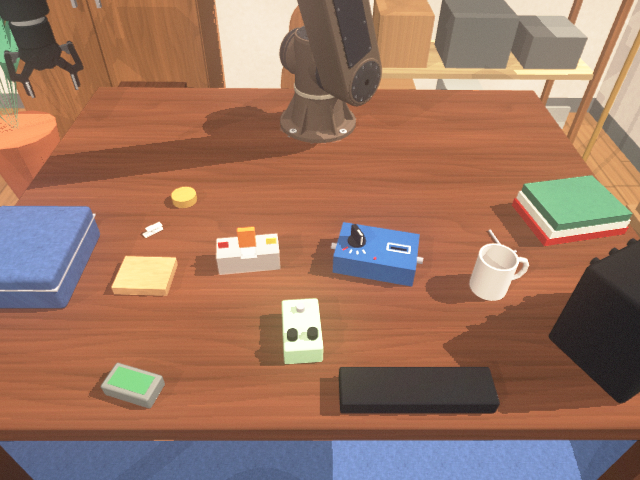

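View pics/top0.png

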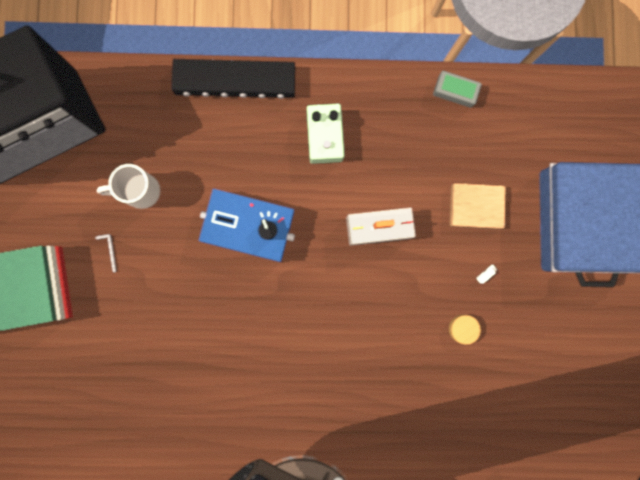

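View pics/wrist0.png

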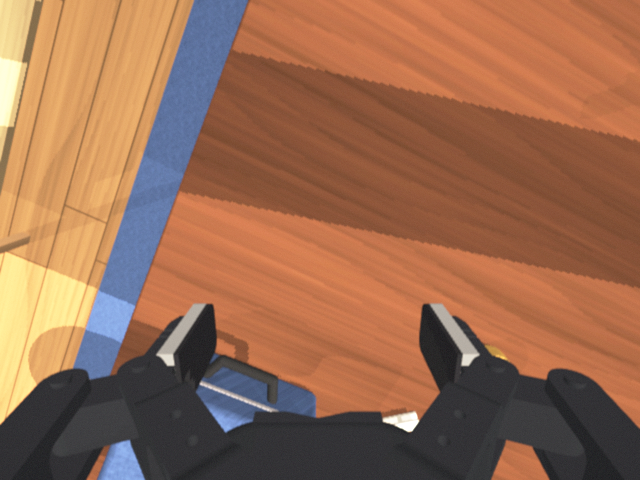

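The scene picture shows the key in the stand at about (247,237) and the pedal at (377,252). In the top view the key is at (384,224), the slot at (225,219) and the dial at (267,230). I'll enlarge these.

```bash
python3 - <<'E'
import cv2,numpy as np
t=cv2.imread("pics/top0.png");s=cv2.imread("pics/scene0.png")
a=cv2.resize(t[180:270,190:310],None,fx=6,fy=6,interpolation=cv2.INTER_CUBIC)
b=cv2.resize(t[195:255,335:425],None,fx=8,fy=8,interpolation=cv2.INTER_CUBIC)
c=cv2.resize(s[215:290,325:430],None,fx=7,fy=7,interpolation=cv2.INTER_CUBIC)
d=cv2.resize(s[220:280,205:290],None,fx=8,fy=8,interpolation=cv2.INTER_CUBIC)
for n,i in zip("abcd",(a,b,c,d)): cv2.imwrite(f"pics/z{n}.png",i)
E
```

```text
(no output)
```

View pics/za.png

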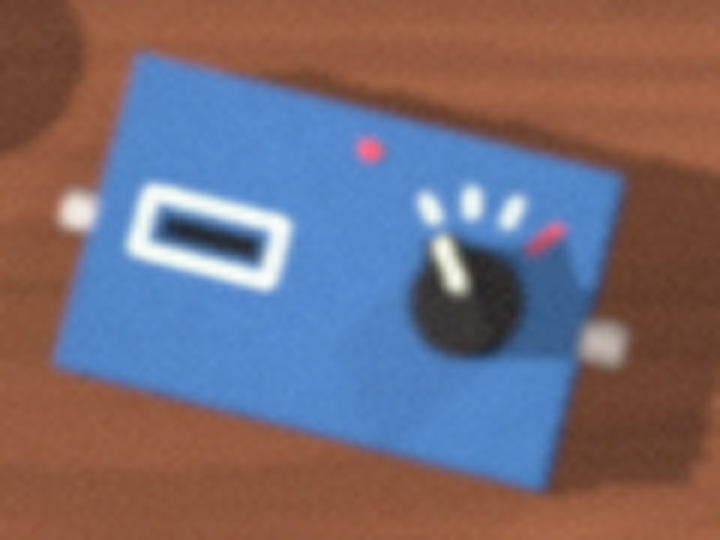

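View pics/zb.png

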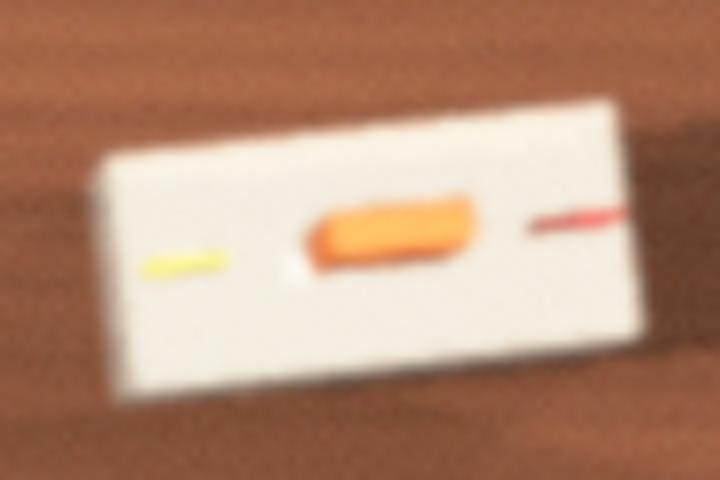

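View pics/zc.png

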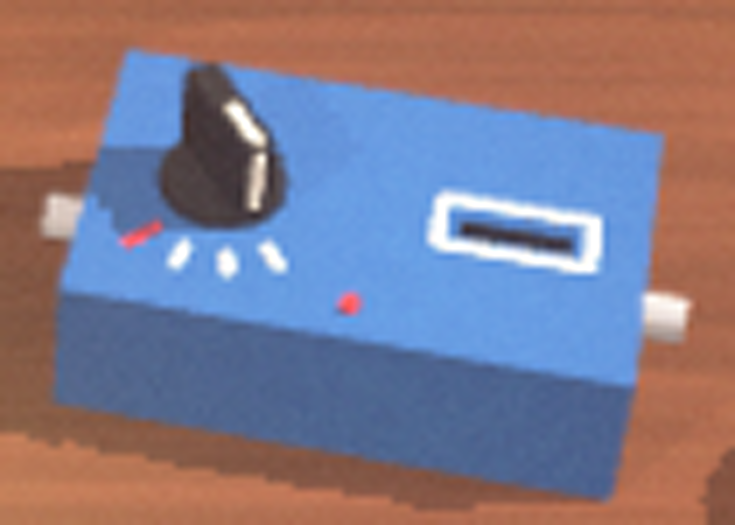

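View pics/zd.png

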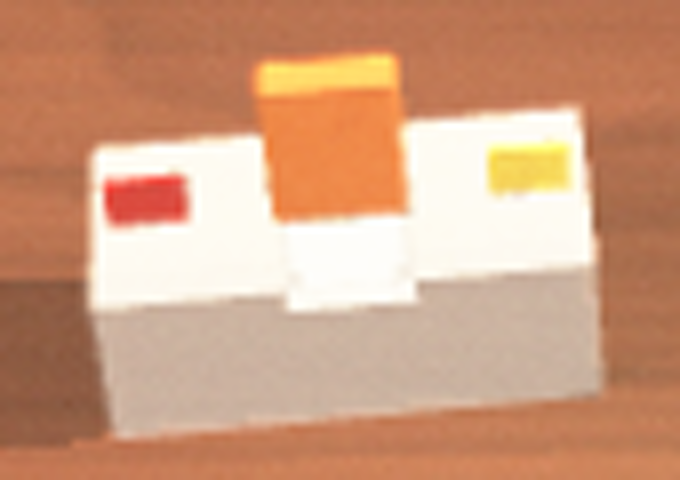

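```bash
cat > h.py <<'E'
import numpy as np,cv2
from scipy.optimize import least_squares
from scipy.spatial.transform import Rotation as R
def K(c):
    f=240/np.tan(np.radians(c["vertical_fov"])/2)
    return np.array([[f,0,c["cx"]],[0,f,c["cy"]],[0,0,1]])
def proj(c,P):
    P=np.atleast_2d(P);E=c["extrinsics"];q=(E[:3,:3]@P.T).T+E[:3,3]
    p=(K(c)@q.T).T;return p[:,:2]/p[:,2:]
def onplane(c,uv,z):
    E=c["extrinsics"];o=-E[:3,:3].T@E[:3,3]
    d=E[:3,:3].T@np.linalg.inv(K(c))@np.array([*uv,1.]);return o+d*(z-o[2])/d[2]
def full(z,f,off): return (np.array(z,float)+.5)/f-.5+np.array(off)
def rz(a): return R.from_euler('z',a).as_matrix()
E
cat > fit.py <<'E'
from h import *
from rig import eyes
T=eyes.calibration("top");S=eyes.calibration("scene")
def fit(name,L,obs,x0):
    L=np.array(L)
    def res(p,cams="ts"):
        W=(rz(p[2])@L.T).T+[p[0],p[1],0]
        return np.concatenate([(proj({'t':T,'s':S}[k],W[[i for i,_ in o]])-np.array([v for _,v in o])) for k,o in obs.items() if k in cams]).ravel()
    for cams in ("t","s","ts"):
        r=least_squares(res,x0,args=(cams,),loss='soft_l1');print(name,cams,r.x.round(4),"px",np.abs(r.fun).round(1).max(),np.sqrt((r.fun**2).mean()).round(2))
    return r.x
a=lambda z:full(z,6,(190,180)); c=lambda z:full(z,7,(325,215))
b=lambda z:full(z,8,(335,195)); d=lambda z:full(z,8,(205,220))
# pedal corners in slot frame xy; centre at y=-45
L=[(55,40,50),(55,-130,50),(-55,-130,50),(-55,40,50),(0,0,50),(55,40,0),(55,-130,0)]
L=[[v/1000 for v in l] for l in L]
P=fit("slot",L,{'t':[(0,a((136,53))),(1,a((624,175))),(2,a((548,490))),(3,a((54,365))),(4,a((210,237)))],
 's':[(2,c((128,50))),(3,c((662,133))),(0,c((632,385))),(1,c((62,292))),(4,c((516,235))),(5,c((612,499))),(6,c((57,402)))]},[.55,.1,0])
L=[(30,65,50),(30,-65,50),(-30,-65,50),(-30,65,50),(30,65,0),(30,-65,0)]
L=[[v/1000 for v in l] for l in L]
Q=fit("stand",L,{'t':[(0,b((108,157))),(1,b((615,100))),(2,b((645,337))),(3,b((128,395)))],
 's':[(2,d((92,148))),(3,d((580,108))),(0,d((595,265))),(1,d((92,306))),(5,d((117,437))),(4,d((603,392)))]},[.55,-.1,0])
np.save("pq.npy",np.array([P,Q]))
D=rz(P[2])@[0,-.09,0]+[P[0],P[1],0];print("dial",D)
# key handle top corners: top and scene
kt={'t':{'+x+y':b((335,217)),'+x-y':b((472,199)),'-x-y':b((472,250)),'-x+y':b((335,262))},
    's':{'-x-y':d((257,66)),'-x+y':d((397,55)),'+x+y':d((402,88)),'+x-y':d((259,97))}}
for z in (.09,.098,.104,.11):
    print(z,*[np.mean([onplane(C,v,z) for v in kt[k].values()],0)[:2].round(4) for k,C in (('t',T),('s',S))])
# triangulate
X=[]
for k in kt['t']:
    p=cv2.triangulatePoints(K(T)@T["extrinsics"][:3],K(S)@S["extrinsics"][:3],kt['t'][k],kt['s'][k]);p=(p[:3]/p[3]).ravel();X.append(p);print(k,p.round(4))
print("foot corners scene z=.05..",[ (z,onplane(S,d((272,222)),z).round(4),onplane(S,d((408,212)),z).round(4)) for z in (.05,.06)])
E
python3 fit.py
```

```text
slot t [ 0.6016  0.1666 -0.2258] px 0.7 0.3
slot s [ 0.6036  0.1711 -0.2267] px 0.8 0.32
slot ts [ 0.6025  0.1694 -0.2253] px 2.0 0.89
stand t [ 0.5952 -0.1529  0.1287] px 1.1 0.53
stand s [ 0.5971 -0.1484  0.1281] px 0.3 0.2
stand ts [ 0.5959 -0.1499  0.1311] px 2.0 0.87
dial [0.5824118  0.08166245 0.        ]
0.09 [ 0.5948 -0.1538] [ 0.5909 -0.149 ]
0.098 [ 0.5939 -0.1525] [ 0.5996 -0.1475]
0.104 [ 0.5933 -0.1515] [ 0.6061 -0.1463]
0.11 [ 0.5926 -0.1505] [ 0.6127 -0.1451]
+x+y [ 0.5978 -0.1331  0.0929]
+x-y [ 0.6027 -0.1677  0.094 ]
-x-y [ 0.5903 -0.1688  0.0932]
-x+y [ 0.5866 -0.1341  0.094 ]
foot corners scene z=.05.. [(0.05, array([ 0.604, -0.166,  0.05 ]), array([ 0.6   , -0.1307,  0.05  ])), (0.06, array([ 0.6141, -0.164 ,  0.06  ]), array([ 0.6102, -0.1291,  0.06  ]))]
```

```bash
cat >> h.py <<'E'
def toolR(zyaw):
    z=np.array([np.cos(zyaw),np.sin(zyaw),0]);y=np.array([0,0,-1.]);x=np.cross(y,z)
    return np.column_stack([x,y,z])
def plan(s,pos,zyaw):
    R0=R.from_rotvec(s["tool_rot"]).as_matrix();Rt=toolR(zyaw)
    rv=np.degrees(R.from_matrix(R0.T@Rt).as_rotvec());sh=R0.T@(np.array(pos)-s["eef_pos"])
    return rv.round(2),sh.round(4)
E
python3 - <<'E'
from h import *
from rig import telemetry,eyes
s=telemetry.sense();R0=R.from_rotvec(s["tool_rot"]).as_matrix();print(R0.round(3))
print("zyaw",np.arctan2(R0[1,2],R0[0,2]))
E=eyes.calibration("wrist")["extrinsics"];C=-E[:3,:3].T@E[:3,3]
print("cam in tool",R0.T@(C-s["eef_pos"]),"fwd in tool",R0.T@E[2,:3],"right",R0.T@E[0,:3])
for y in (.131,.131+np.pi): print(plan(s,[.596,-.15,.25],y))
E
```

```text
[[ 0.899 -0.001 -0.437]
 [ 0.437  0.001  0.899]
 [-0.    -1.     0.001]]
zyaw 2.0235325851479478
cam in tool [-0.07498395 -0.14285312 -0.00083873] fwd in tool [2.93615267e-01 9.55923372e-01 7.62831244e-04] right [ 8.50386897e-05 -8.24124258e-04  9.99999657e-01]
(array([-4.0000e-02,  1.0843e+02, -8.0000e-02]), array([ 0.4703, -0.0191,  0.2791]))
(array([-7.000e-02, -7.157e+01,  4.000e-02]), array([ 0.4703, -0.0191,  0.2791]))
```

Emit:
{"method": "move_arm", "body": {"rows": [[[0,-71.57,0],[0.47,-0.019,0.279],0.085],[[0,-71.57,0],[0.47,-0.019,0.279],0.085],[[0,-71.57,0],[0.47,-0.019,0.279],0.085],[[0,-71.57,0],[0.47,-0.019,0.279],0.085],[[0,-71.57,0],[0.47,-0.019,0.279],0.085],[[0,-71.57,0],[0.47,-0.019,0.279],0.085],[[0,-71.57,0],[0.47,-0.019,0.279],0.085],[[0,-71.57,0],[0.47,-0.019,0.279],0.085],[[0,-71.57,0],[0.47,-0.019,0.279],0.085],[[0,-71.57,0],[0.47,-0.019,0.279],0.085]]}}

```text
time_s: 1.4
eef_pos: [0.5971, -0.1474, 0.2492]
tool_rot: [-1.141, -1.307, 1.307]
force: [0.4, -1.0, -0.2]
gripper_width: 0.0849
```

```bash
python3 - <<'E'
from h import *
from rig import telemetry,eyes
s=telemetry.sense();c=eyes.calibration("wrist");im=eyes.grab_frame("wrist")
print(s["time_s"],s["eef_pos"],s["qpos"],s["qd"].round(3));np.savez("w1.npz",E=c["extrinsics"],im=im)
cv2.imwrite("pics/w1.png",im[:,:,::-1])
E
```

```text
1.4 [ 0.59714351 -0.14741241  0.24922327] [ 0.07423624  0.25120878 -0.09825913 -0.00143753 -1.22256228  0.06093887] [-0.047 -0.019 -0.026  0.003 -0.003  0.033]
```

View pics/w1.png

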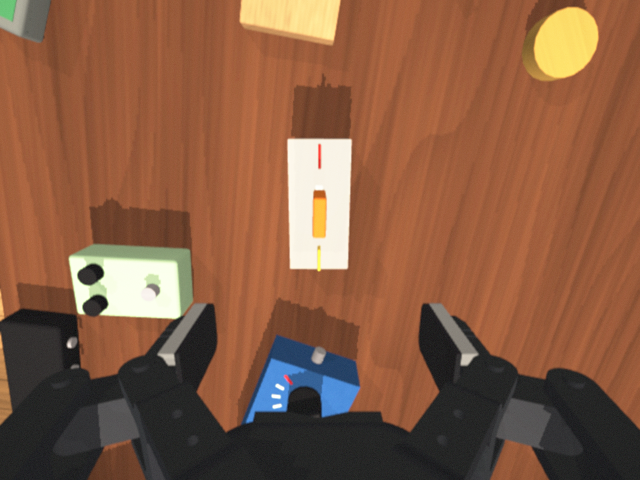

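The key handle is at (319,215), and the stand's top corners are at roughly (288,139), (351,139), (347,268) and (291,268).

```bash
python3 - <<'E'
import cv2
i=cv2.imread("pics/w1.png")
cv2.imwrite("pics/w1z.png",cv2.resize(i[130:280,275:365],None,fx=4,fy=4,interpolation=cv2.INTER_CUBIC))
E
```

```text
(no output)
```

View pics/w1z.png

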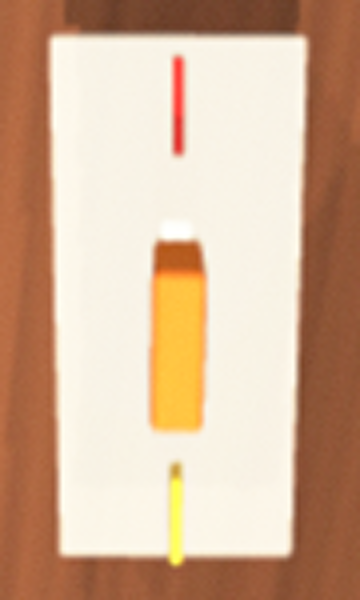

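```bash
cat > w.py <<'E'
from h import *
from rig import eyes
C=dict(eyes.calibration("wrist"));C["extrinsics"]=np.load("w1.npz")["E"]
g=lambda z:full(z,4,(275,130))
k=[onplane(C,g(v),.098) for v in ((152,271),(206,271),(203,430),(151,430))]
print("key",np.mean(k,0),[x.round(4) for x in k]); d=(k[2]+k[3]-k[0]-k[1])[:2];print("yaw",np.arctan2(-d[0],d[1]),"w,l",np.linalg.norm(k[1]-k[0]),np.linalg.norm(d)/2)
s=[onplane(C,g(v),.05) for v in ((50,36),(307,36),(292,555),(60,555))]
print("stand",np.mean(s,0)); d=(s[2]+s[3]-s[0]-s[1])[:2];print("yaw",np.arctan2(-d[0],d[1]),np.linalg.norm(d)/2,np.linalg.norm(s[1]-s[0]))
f=[onplane(C,g(v),.05) for v in ((155,241),(203,241))];print("foot -y end",f)
E
python3 w.py
```

```text
key [ 0.59661342 -0.15453317  0.098     ] [array([ 0.6045, -0.1712,  0.098 ]), array([ 0.5931, -0.1727,  0.098 ]), array([ 0.5888, -0.1379,  0.098 ]), array([ 0.6001, -0.1363,  0.098 ])]
yaw 0.12378587320281745 w,l 0.011441198588157956 0.035115094963097976
stand [ 0.59643487 -0.15396967  0.05      ]
yaw 0.13114849361948522 0.13057097346443322 0.060320453929613056
foot -y end [array([ 0.60414443, -0.17022538,  0.05      ]), array([ 0.59249503, -0.17180063,  0.05      ])]
```

```bash
python3 - <<'E'
from h import *
from rig import telemetry
s=telemetry.sense();print(plan(s,[.5965,-.154,.057],np.pi+.128))
E
```

```text
(array([-0.09,  0.32,  0.08]), array([-5.500e-03,  1.922e-01,  1.000e-04]))
```

Emit:
{"method": "move_arm", "body": {"rows": [[[0,0.3,0],[-0.0055,0.06,0],0.06],[[0,0.3,0],[-0.0055,0.12,0],0.05],[[0,0.3,0],[-0.0055,0.16,0],0.05],[[0,0.3,0],[-0.0055,0.185,0],0.05],[[0,0.3,0],[-0.0055,0.192,0],0.05],[[0,0.3,0],[-0.0055,0.192,0],0.05],[[0,0.3,0],[-0.0055,0.192,0],0.0],[[0,0.3,0],[-0.0055,0.192,0],0.0],[[0,0.3,0],[-0.0055,0.192,0],0.0],[[0,0.3,0],[-0.0055,0.192,0],0.0]], "grip_force": 40}}

```text
time_s: 2.7
eef_pos: [0.5973, -0.154, 0.0584]
tool_rot: [-1.145, -1.304, 1.303]
force: [-1.4, -0.1, 5.8]
gripper_width: 0.0114
```

```bash
python3 - <<'E'
from h import *
from rig import telemetry,eyes
s=telemetry.sense();im=eyes.grab_frame("scene")
print(s["time_s"],s["eef_pos"],s["force"],s["gripper_width"],s["qd"].round(3));
cv2.imwrite("pics/s1.png",cv2.resize(im[150:300,170:420,::-1],None,fx=3,fy=3))
print(plan(s,[.5965,-.154,.16],np.pi+.128))
E
```

```text
2.7 [ 0.59725653 -0.15400651  0.05844441] [-1.43898853 -0.11778464  5.82904564] 0.01139870972792196 [-0.001 -0.001  0.002 -0.002 -0.001 -0.   ]
(array([0.01, 0.05, 0.05]), array([ 0.0002, -0.1016,  0.0007]))
```

View pics/s1.png

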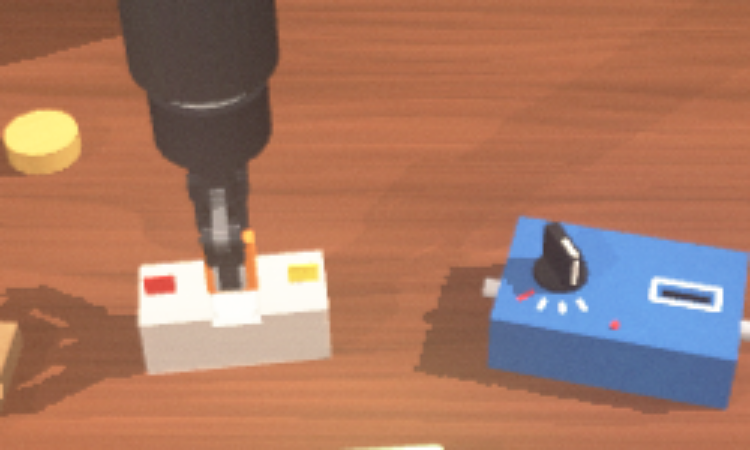

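```bash
python3 - <<'E'
from h import *
from rig import telemetry
s=telemetry.sense();print(plan(s,[.613,.215,.17],np.pi-.2258))
E
```

```text
(array([-0.  , 20.32,  0.05]), array([ 0.364 , -0.1112, -0.063 ]))
```

Emit:
{"method": "move_arm", "body": {"rows": [[[0,0,0],[0,-0.05,0],0.0],[[0,0,0],[0,-0.1,0],0.0],[[0,2,0],[0.04,-0.11,-0.007],0.0],[[0,6,0],[0.1,-0.111,-0.018],0.0],[[0,10,0],[0.16,-0.111,-0.028],0.0],[[0,14,0],[0.22,-0.111,-0.039],0.0],[[0,18,0],[0.28,-0.111,-0.049],0.0],[[0,20.3,0],[0.335,-0.111,-0.059],0.0],[[0,20.3,0],[0.364,-0.111,-0.063],0.0],[[0,20.3,0],[0.364,-0.111,-0.063],0.0]]}}

```text
time_s: 4.0
eef_pos: [0.6126, 0.2173, 0.1694]
tool_rot: [-1.305, -1.044, 1.043]
force: [-0.2, -0.6, -0.8]
gripper_width: 0.0115
```

```bash
python3 - <<'E'
from h import *
from rig import telemetry,eyes
s=telemetry.sense();c=eyes.calibration("wrist");im=eyes.grab_frame("wrist")
print(s["time_s"],s["eef_pos"],s["qd"].round(3),s["gripper_width"],s["force"]);np.savez("w2.npz",E=c["extrinsics"],im=im)
cv2.imwrite("pics/w2.png",im[:,:,::-1])
cv2.imwrite("pics/w2z.png",cv2.resize(im[150:350,220:420,::-1],None,fx=3,fy=3,interpolation=cv2.INTER_CUBIC))
E
```

```text
4.0 [0.61257471 0.21728949 0.1693503 ] [-0.037 -0.014 -0.022  0.001 -0.003  0.019] 0.011485831264600885 [-0.15395564 -0.61597091 -0.77436617]
```

View pics/w2.png

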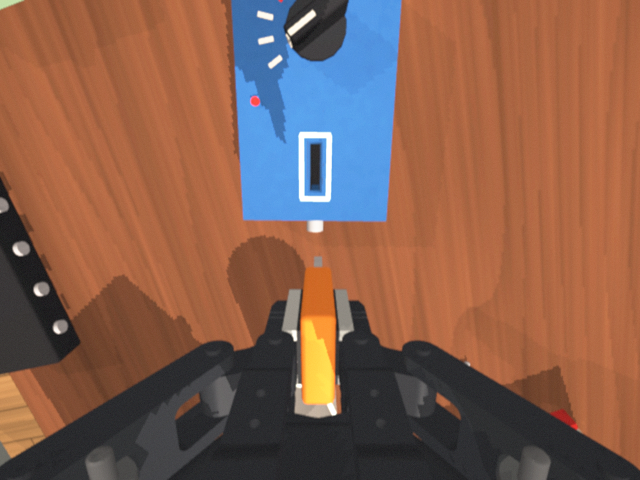

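View pics/w2z.png

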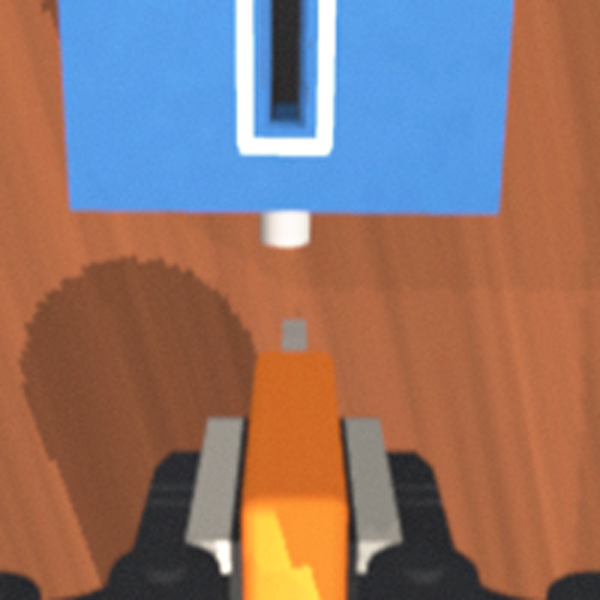

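Slot centre at (316,167). The key is held upright, with its blade tip at (318,258). Next I'll measure the slot precisely.

```bash
python3 - <<'E'
from h import *
from rig import eyes
d=np.load("w2.npz");im=d["im"]
cv2.imwrite("pics/w2s.png",cv2.resize(im[120:230,230:400,::-1],None,fx=4.5,fy=4.5,interpolation=cv2.INTER_CUBIC))
C=dict(eyes.calibration("wrist"));C["extrinsics"]=d["E"]
m=((im.min(2)>190)*255).astype(np.uint8)
n,l,st,ce=cv2.connectedComponentsWithStats(m)
for i in range(1,n):
    if st[i,4]>300: 
        pts=np.argwhere(l==i)[:,::-1].astype(np.float32);r=cv2.minAreaRect(pts);print(st[i],r)
        h=cv2.convexHull(pts)[:,0]
        W=np.array([onplane(C,p,.05)[:2] for p in h],np.float32);print(cv2.minAreaRect(W*1000))
E
```

```text
[299 132  33  70 988] ((315.0, 166.5), (69.0, 32.0), 90.0)
((603.0570068359375, 165.83798217773438), (50.20003890991211, 23.588895797729492), 76.3516616821289)
```

View pics/w2s.png

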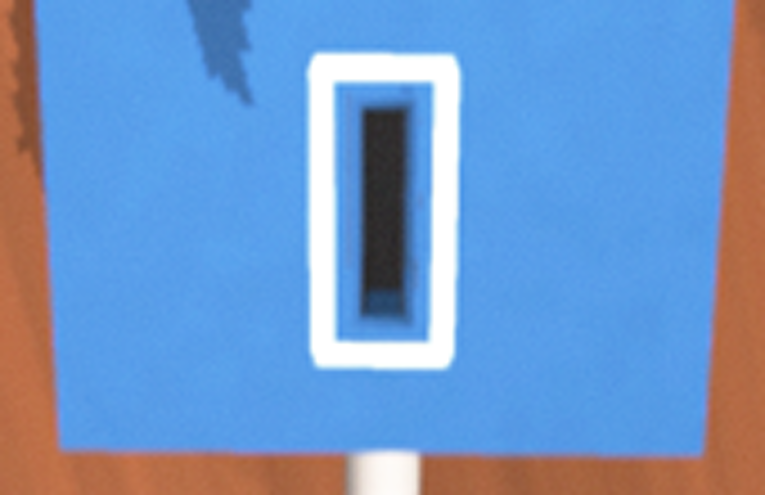

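```bash
python3 - <<'E'
from h import *
from rig import eyes,telemetry
d=np.load("w2.npz")
C=dict(eyes.calibration("wrist"));C["extrinsics"]=d["E"]
g=lambda z:full(z,4.5,(230,120))
def q(name,P):
    W=[onplane(C,g(v),.05) for v in P];m=np.mean(W,0);e=(W[2]+W[3]-W[0]-W[1]);print(name,m.round(4),"yaw",np.arctan2(-e[0],e[1]).round(4),np.linalg.norm(e)/2,np.linalg.norm(W[1]-W[0]))
q("slot",((361,106),(409,106),(406,318),(359,318)))
q("frame",((309,54),(459,54),(454,369),(311,369)))
a,b=[onplane(C,g(v),.05) for v in ((62,451),(706,456))];e=a-b;print("edge yaw",np.arctan2(e[1],e[0]),np.linalg.norm(e), "slot from edge",((a+b)/2+np.array([np.sin(-.235)*.04,-np.cos(.235)*.04,0])))
s=telemetry.sense()
R0=R.from_rotvec(s["tool_rot"]).as_matrix();print("zyaw",np.arctan2(R0[1,2],R0[0,2])-np.pi, s["eef_pos"])
E2=C["extrinsics"];tip=s["eef_pos"]+R0@[-.012,.036,0];print("tip px pred",proj(C,tip))
E
```

```text
slot [0.6031 0.1656 0.05  ] yaw -0.2368 0.03406151545348789 0.007705186157179961
frame [0.6032 0.1659 0.05  ] yaw -0.2297 0.05062046014961197 0.023854599858013935
edge yaw -0.23089923575435461 0.11030352189042489 slot from edge [0.60267267 0.16597285 0.05      ]
zyaw -0.22362307040670837 [0.61252864 0.215986   0.16942263]
tip px pred [[317.77700899 254.85410329]]
```

```bash
python3 - <<'E'
from h import *
from rig import telemetry
s=telemetry.sense();print(plan(s,[.603,.1658,.098],np.pi-.231))
E
```

```text
(array([-0.04,  0.42,  0.03]), array([-0.0511,  0.0714, -0.0019]))
```

Emit:
{"method": "move_arm", "body": {"rows": [[[0,0.4,0],[-0.03,0.02,-0.0015],0.0],[[0,0.4,0],[-0.0511,0.035,-0.0019],0.0],[[0,0.4,0],[-0.0511,0.055,-0.0019],0.0],[[0,0.4,0],[-0.0511,0.0714,-0.0019],0.0],[[0,0.4,0],[-0.0511,0.0714,-0.0019],0.0],[[0,0.4,0],[-0.0511,0.0714,-0.0019],0.0],[[0,0.4,0],[-0.0511,0.0714,-0.0019],0.0],[[0,0.4,0],[-0.0511,0.0714,-0.0019],0.0],[[0,0.4,0],[-0.0511,0.0714,-0.0019],0.0],[[0,0.4,0],[-0.0511,0.0714,-0.0019],0.0]]}}

```text
time_s: 5.3
eef_pos: [0.603, 0.1658, 0.0981]
tool_rot: [-1.309, -1.038, 1.038]
force: [0.5, 0.4, -0.6]
gripper_width: 0.0115
```

```bash
python3 - <<'E'
from h import *
from rig import telemetry,eyes
s=telemetry.sense();c=eyes.calibration("wrist");im=eyes.grab_frame("wrist");im2=eyes.grab_frame("scene")
print(s["time_s"],s["eef_pos"],s["qd"].round(3),s["gripper_width"],s["force"])
np.savez("w3.npz",E=c["extrinsics"],im=im)
cv2.imwrite("pics/w3z.png",cv2.resize(im[230:430,220:420,::-1],None,fx=3,fy=3,interpolation=cv2.INTER_CUBIC))
cv2.imwrite("pics/s3z.png",cv2.resize(im2[200:300,320:440,::-1],None,fx=5,fy=5,interpolation=cv2.INTER_CUBIC))
print(plan(s,[.603,.1658,.058],np.pi-.231))
E
```

```text
5.3 [0.60299506 0.16584706 0.09811106] [-0.001  0.002 -0.001  0.     0.     0.   ] 0.011481832108641515 [ 0.49706601  0.42173239 -0.6060168 ]
(array([-0.04,  0.03,  0.03]), array([-0.0001,  0.0401, -0.    ]))
```

View pics/w3z.png

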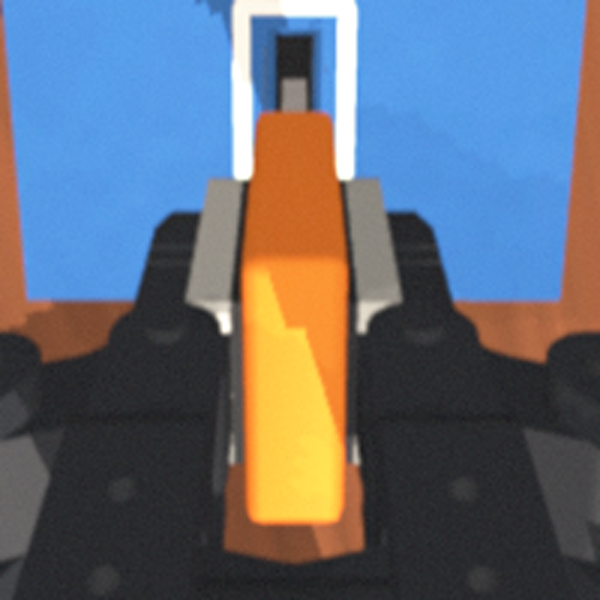

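View pics/s3z.png

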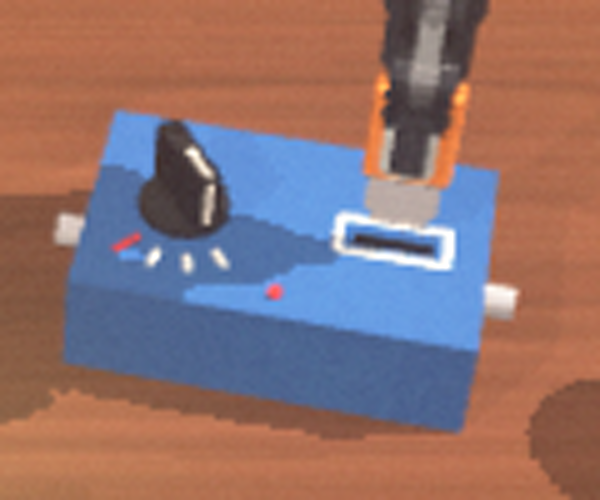

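The blade is centred over the slot in column (294 in the zoom), so I'll insert it.

Emit:
{"method": "move_arm", "body": {"rows": [[[0,0,0],[0,0.008,0],0.0],[[0,0,0],[0,0.014,0],0.0],[[0,0,0],[0,0.02,0],0.0],[[0,0,0],[0,0.026,0],0.0],[[0,0,0],[0,0.032,0],0.0],[[0,0,0],[0,0.037,0],0.0],[[0,0,0],[0,0.039,0],0.0],[[0,0,0],[0,0.0405,0],0.0],[[0,0,0],[0,0.0405,0],0.0],[[0,0,0],[0,0.0405,0],0.0]]}}

```text
time_s: 6.65
eef_pos: [0.603, 0.1658, 0.0585]
tool_rot: [-1.309, -1.038, 1.037]
force: [-3.2, -1.1, 6.2]
gripper_width: 0.0114
```

```bash
python3 - <<'E'
from h import *
from rig import telemetry,eyes
s=telemetry.sense();im2=eyes.grab_frame("scene")
print(s["time_s"],s["eef_pos"],s["gripper_width"],s["force"],s["ft_torque"])
cv2.imwrite("pics/s4z.png",cv2.resize(im2[200:300,320:440,::-1],None,fx=5,fy=5,interpolation=cv2.INTER_CUBIC))
E
```

```text
6.65 [0.60301907 0.16577386 0.05849159] 0.011449619274172968 [-3.21641845 -1.05460182  6.17363775] [-0.17830117  1.10294409  0.0563922 ]
```

View pics/s4z.png

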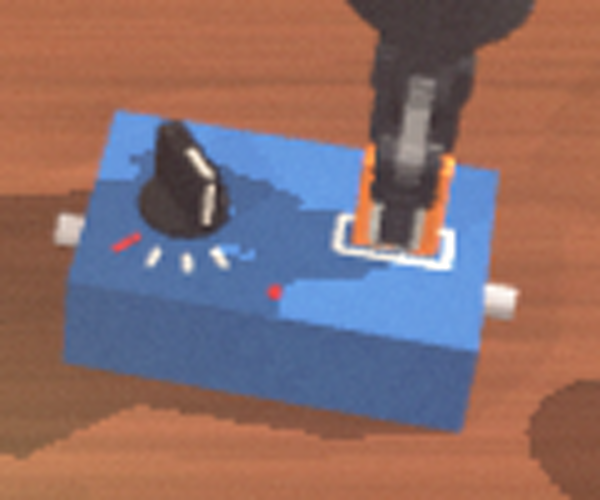

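Emit:
{"method": "move_arm", "body": {"rows": [[[0,0,0],[0,-0.001,0],0.06],[[0,0,0],[0,-0.001,0],0.06],[[0,0,0],[0,-0.001,0],0.06],[[0,0,0],[0,-0.001,0],0.06],[[0,0,0],[0,-0.02,0],0.06],[[0,0,0],[0,-0.05,0],0.06],[[0,0,0],[0.005,-0.09,0],0.06],[[0,0,0],[0.005,-0.12,0],0.06],[[0,0,0],[0.005,-0.12,0],0.06],[[0,0,0],[0.005,-0.12,0],0.06]]}}

```text
time_s: 7.95
eef_pos: [0.6037, 0.1704, 0.1779]
tool_rot: [-1.308, -1.037, 1.038]
force: [-0.8, 0.9, -0.2]
gripper_width: 0.06
```

```bash
python3 - <<'E'
from h import *
from rig import telemetry,eyes
s=telemetry.sense();c=eyes.calibration("wrist");im=eyes.grab_frame("wrist");im2=eyes.grab_frame("scene");im3=eyes.grab_frame("top")
print(s["time_s"],s["eef_pos"],s["qd"].round(3),s["gripper_width"],s["force"])
np.savez("w5.npz",E=c["extrinsics"],im=im)
cv2.imwrite("pics/w5.png",im[:,:,::-1])
cv2.imwrite("pics/s5z.png",np.hstack([cv2.resize(im2[200:300,325:435,::-1],None,fx=3.6,fy=3.6),cv2.resize(im3[170:270,190:300,::-1],None,fx=3.6,fy=3.6)]))
E
```

```text
7.95 [0.60371994 0.17042216 0.17789783] [-0.001  0.015 -0.012 -0.001  0.     0.002] 0.060012573758662265 [-0.76330563  0.8745669  -0.19331744]
```

View pics/w5.png

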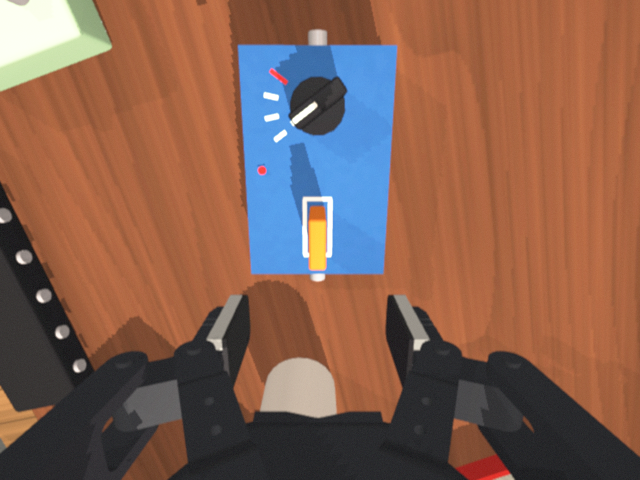

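View pics/s5z.png

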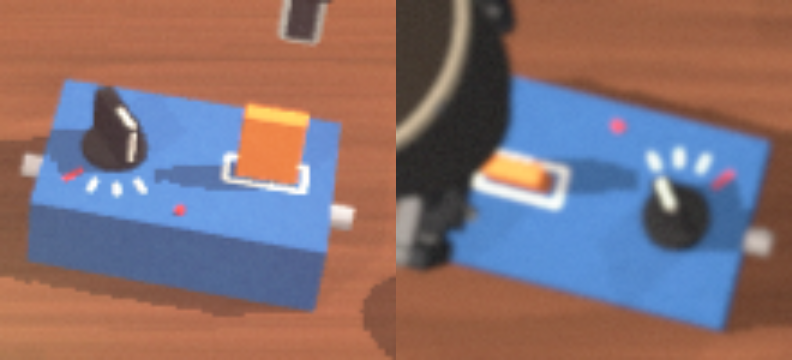

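The key stands seated in the slot at (317,240). The dial is at (317,105), and its line points at the first white tick, so the bar is turned about 35° from the pedal's x axis. Next I'll measure it.

```bash
python3 - <<'E'
import cv2,numpy as np
im=np.load("w5.npz")["im"]
cv2.imwrite("pics/w5z.png",cv2.resize(im[55:155,250:370,::-1],None,fx=6,fy=6,interpolation=cv2.INTER_CUBIC))
E
```

```text
(no output)
```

View pics/w5z.png

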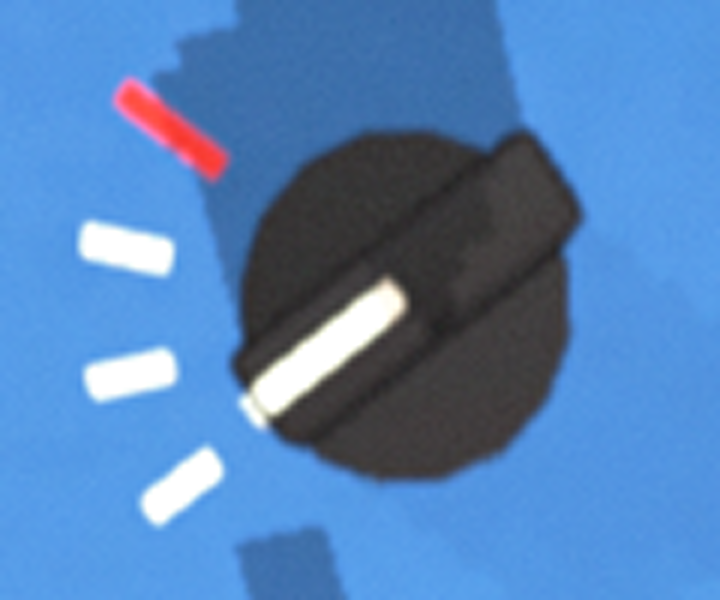

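```bash
python3 - <<'E'
from h import *
from rig import eyes,telemetry
d=np.load("w5.npz");C=dict(eyes.calibration("wrist"));C["extrinsics"]=d["E"]
g=lambda z:full(z,6,(250,55))
def an(p,q,z): 
    a,b=onplane(C,g(p),z),onplane(C,g(q),z);e=b-a;return np.arctan2(e[1],e[0]).round(4),np.linalg.norm(e)
print("line",an((395,290),(263,402),.084)," axis-ish end",onplane(C,g((395,290)),.084))
print("edge up",an((490,155),(242,362),.084)," edge low",an((578,228),(312,442),.084))
for t in (((205,460),(155,515)),((175,365),(88,387)),((170,258),(80,238)),((220,168),(122,90))): print("tick",an(*t,.05))
# disc circle top z=.055 centre from left/right/bottom extremes
P=[(243,300),(570,320),(405,480),(300,180),(400,130),(345,468),(545,400)]
W=np.array([onplane(C,g(p),.055)[:2] for p in P])
r=least_squares(lambda p:np.hypot(*(W-p[:2]).T)-p[2],[.58,.08,.02],loss='soft_l1',f_scale=.001);print("disc",r.x,(r.fun*1e3).round(2))
B=[onplane(C,g(p),.084) for p in ((525,133),(580,215),(290,437),(248,372))];print("bar mean",np.mean(B,0))
print(plan(telemetry.sense(),[.5824,.078,.178],0))
E
```

```text
line (np.float64(0.4379), np.float64(0.017994207536651766))  axis-ish end [0.58360917 0.07793742 0.084     ]
edge up (np.float64(0.4265), np.float64(0.032989660510949946))  edge low (np.float64(0.4176), np.float64(0.03520361878481677))
tick (np.float64(0.5639), np.float64(0.009113620048255734))
tick (np.float64(0.0014), np.float64(0.010981599158133291))
tick (np.float64(-0.4353), np.float64(0.010911340419519513))
tick (np.float64(-0.8705), np.float64(0.01405204333325313))
disc [0.58225188 0.07817859 0.01930842] [ 0.2  -0.01 -0.09 -0.38  0.22  0.06 -0.01]
bar mean [0.58222657 0.07837844 0.084     ]
(array([ 4.000e-02,  1.668e+02, -1.600e-01]), array([-0.0946, -0.0007, -0.0004]))
```

Emit:
{"method": "move_arm", "body": {"rows": [[[0,-10.5,0],[-0.01,0,0],0.05],[[0,-21,0],[-0.03,0,0],0.05],[[0,-31.5,0],[-0.05,0,0],0.05],[[0,-42,0],[-0.07,0,0],0.05],[[0,-52.5,0],[-0.085,0,0],0.05],[[0,-63,0],[-0.0946,0,0],0.05],[[0,-73.5,0],[-0.0946,0,0],0.05],[[0,-84,0],[-0.0946,0,0],0.05],[[0,-94.5,0],[-0.0946,0,0],0.05],[[0,-105,0],[-0.0946,0,0],0.05]]}}

```text
time_s: 9.35
eef_pos: [0.5817, 0.078, 0.1764]
tool_rot: [-0.045, 2.203, -2.205]
force: [0.1, -0.3, -0.3]
gripper_width: 0.0501
```

```bash
python3 - <<'E'
from h import *
from rig import telemetry,eyes
s=telemetry.sense()
print(s["time_s"],s["eef_pos"],s["qpos"].round(3),s["qd"].round(3))
print(plan(s,[.5823,.0782,.061],.425-np.pi/2))
E
```

```text
9.35 [0.58167462 0.07795165 0.1764179 ] [ 4.660e-01  2.590e-01 -2.620e-01 -1.000e-03 -1.054e+00  1.143e+00] [-0.000e+00  2.000e-03  0.000e+00  1.000e-03  2.000e-03  1.456e+00]
(array([-1.000e-02, -2.221e+01,  2.000e-01]), array([-0.001 ,  0.1154, -0.0003]))
```

Emit:
{"method": "move_arm", "body": {"rows": [[[0,-10,0],[-0.001,0.01,0],0.05],[[0,-19,0],[-0.001,0.03,0],0.05],[[0,-22.2,0.2],[-0.001,0.05,-0.0003],0.05],[[0,-22.2,0.2],[-0.001,0.06,-0.0003],0.05],[[0,-22.2,0.2],[-0.001,0.06,-0.0003],0.05],[[0,-22.2,0.2],[-0.001,0.08,-0.0003],0.05],[[0,-22.2,0.2],[-0.001,0.1,-0.0003],0.05],[[0,-22.2,0.2],[-0.001,0.115,-0.0003],0.05],[[0,-22.2,0.2],[-0.001,0.1155,-0.0003],0.05],[[0,-22.2,0.2],[-0.001,0.1155,-0.0003],0.05]]}}

```text
time_s: 10.6
eef_pos: [0.5828, 0.0784, 0.0616]
tool_rot: [-0.427, 1.986, -1.987]
force: [0.3, 0.8, -0.1]
gripper_width: 0.0499
```

```bash
python3 - <<'E'
from h import *
from rig import telemetry,eyes
s=telemetry.sense();im=eyes.grab_frame("wrist");im2=eyes.grab_frame("scene")
print(s["time_s"],s["eef_pos"],s["qpos"].round(3),s["qd"].round(3),s["force"])
print(plan(s,[.5823,.0782,.061],.425-np.pi/2))
cv2.imwrite("pics/w6.png",im[:,:,::-1])
cv2.imwrite("pics/s6z.png",cv2.resize(im2[150:300,300:450,::-1],None,fx=4,fy=4,interpolation=cv2.INTER_CUBIC))
E
```

```text
10.6 [0.58280129 0.07835506 0.06159179] [ 4.660e-01  3.790e-01 -3.910e-01  1.000e-03 -8.000e-01  1.529e+00] [ 0.001 -0.007  0.    -0.002  0.001  0.003] [ 0.3083688   0.8208757  -0.11339723]
(array([-0.02, -0.01, -0.05]), array([ 0.0005,  0.0006, -0.0001]))
```

View pics/w6.png

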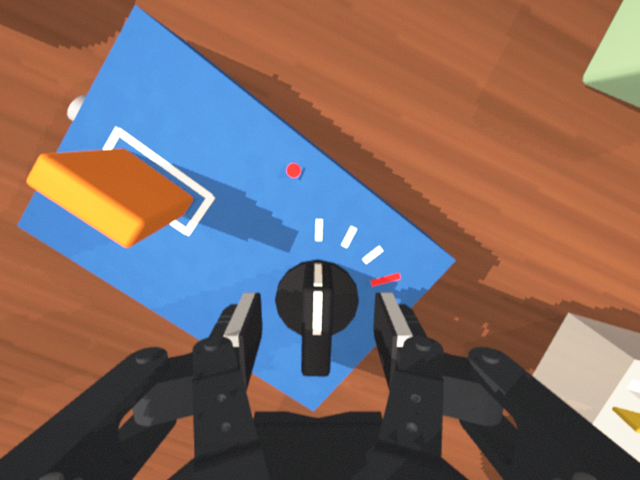

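View pics/s6z.png

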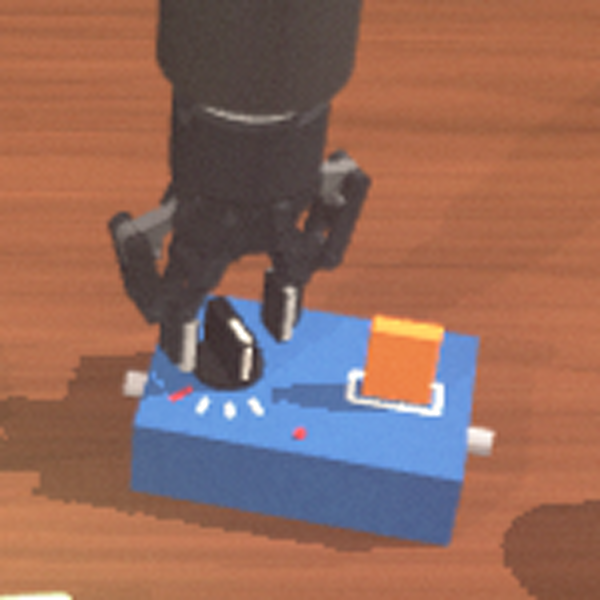

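The bar is centred between the fingers and lined up with them, so I'll close on it.

Emit:
{"method": "move_arm", "body": {"rows": [[[0,0,0],[0.0003,0.0003,0],0.0],[[0,0,0],[0.0003,0.0003,0],0.0],[[0,0,0],[0.0003,0.0003,0],0.0],[[0,0,0],[0.0003,0.0003,0],0.0],[[0,0,0],[0.0003,0.0003,0],0.0],[[0,0,0],[0.0003,0.0003,0],0.0],[[0,3,0],[0.0003,0.0003,0],0.0],[[0,6,0],[0.0003,0.0003,0],0.0],[[0,9,0],[0.0003,0.0003,0],0.0],[[0,12,0],[0.0003,0.0003,0],0.0]], "grip_force": 80}}

```text
time_s: 11.95
eef_pos: [0.5827, 0.0786, 0.0621]
tool_rot: [-0.224, 2.108, -2.107]
force: [-2.3, 2.5, 5.5]
gripper_width: 0.0104
```

```bash
python3 - <<'E'
from h import *
from rig import telemetry
s=telemetry.sense()
print(s["time_s"],s["eef_pos"],s["qpos"].round(3),s["gripper_width"],s["force"],s["ft_torque"])
print(plan(s,[.5823,.0782,.0613],.425-np.pi/2-1.3))
E
```

```text
11.95 [0.58266793 0.0785886  0.06211335] [ 0.467  0.378 -0.392  0.    -0.799  1.318] 0.010439329830042261 [-2.32954196  2.50505736  5.5211619 ] [0.65578075 0.94557175 0.08459534]
(array([ 0.07, 62.4 , -0.09]), array([0.0004, 0.0008, 0.0003]))
```

Emit:
{"method": "move_arm", "body": {"rows": [[[0,7,0],[0,0,0],0.0],[[0,14,0],[0,0,0],0.0],[[0,21,0],[0,0,0],0.0],[[0,28,0],[0,0,0],0.0],[[0,35,0],[0,0,0],0.0],[[0,42,0],[0,0,0],0.0],[[0,49,0],[0,0,0],0.0],[[0,55,0],[0,0,0],0.0],[[0,60,0],[0,0,0],0.0],[[0,62,0],[0,0,0],0.0]]}}

```text
time_s: 13.2
eef_pos: [0.5825, 0.0785, 0.0622]
tool_rot: [-0.792, -1.706, 1.704]
force: [0.1, -0.9, 0.7]
gripper_width: 0.0101
```

```bash
python3 - <<'E'
from h import *
from rig import telemetry,eyes
s=telemetry.sense();im=eyes.grab_frame("wrist");im2=eyes.grab_frame("scene")
print(s["time_s"],s["eef_pos"],s["qpos"].round(3),s["qd"].round(3),s["gripper_width"],s["force"],s["ft_torque"])
print(plan(s,[.5823,.0782,.0613],.425-np.pi/2-1.3))
cv2.imwrite("pics/w7.png",im[:,:,::-1])
cv2.imwrite("pics/s7z.png",cv2.resize(im2[150:300,300:450,::-1],None,fx=4,fy=4,interpolation=cv2.INTER_CUBIC))
E
```

```text
13.2 [0.58252525 0.07845901 0.06216151] [ 0.467  0.378 -0.392  0.001 -0.8    0.235] [ 0.     0.001  0.001  0.    -0.    -0.253] 0.010142867726225928 [ 0.05418051 -0.88189225  0.70960835] [-0.20876735  0.31918091  0.17598119]
(array([ 0.09,  0.35, -0.04]), array([-0.0001,  0.0009,  0.0003]))
```

View pics/w7.png

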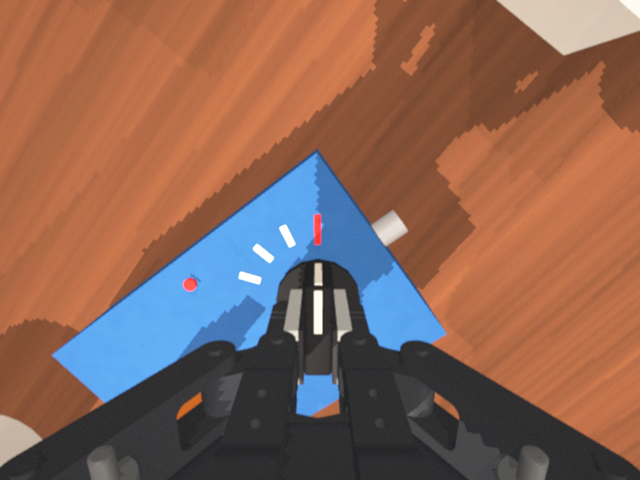

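View pics/s7z.png

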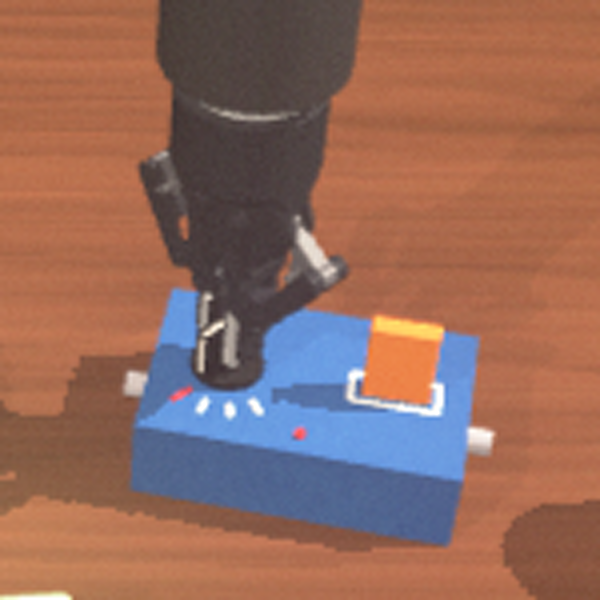

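The line points at the red mark and the key is still seated. One hold call will let everything settle.

Emit:
{"method": "move_arm", "body": {"rows": [[[0,0.5,0],[0,0,0],0.0],[[0,0.5,0],[0,0,0],0.0],[[0,0.5,0],[0,0,0],0.0],[[0,0.5,0],[0,0,0],0.0],[[0,0.5,0],[0,0,0],0.0],[[0,0.5,0],[0,0,0],0.0],[[0,0.5,0],[0,0,0],0.0],[[0,0.5,0],[0,0,0],0.0],[[0,0.5,0],[0,0,0],0.0],[[0,0.5,0],[0,0,0],0.0]]}}

```text
time_s: 14.55
eef_pos: [0.5825, 0.0785, 0.0622]
tool_rot: [-0.798, -1.701, 1.699]
force: [-0.2, -0.3, 0.7]
gripper_width: 0.0102
```

```bash
python3 - <<'E'
from h import *
from rig import telemetry,eyes
s=telemetry.sense();im=eyes.grab_frame("wrist");im2=eyes.grab_frame("scene")
print(s["time_s"],s["eef_pos"],s["qd"].round(3),s["gripper_width"],s["force"],s["ft_torque"])
R0=R.from_rotvec(s["tool_rot"]).as_matrix();print("dial est",.425-np.pi/2-np.arctan2(R0[1,2],R0[0,2])+np.array([0,2*np.pi,-2*np.pi]))
cv2.imwrite("pics/s8.png",np.hstack([cv2.resize(im2[150:300,300:450,::-1],(400,400)),cv2.resize(im[150:400,200:450,::-1],(400,400))]))
E
```

```text
14.55 [0.58253721 0.07846403 0.06216332] [ 0.001  0.    -0.    -0.001  0.    -0.   ] 0.010229814945802352 [-0.18896246 -0.3203181   0.68824558] [-0.16090141  0.22836829  0.15262852]
dial est [ 1.30108885  7.58427415 -4.98209646]
```

View pics/s8.png

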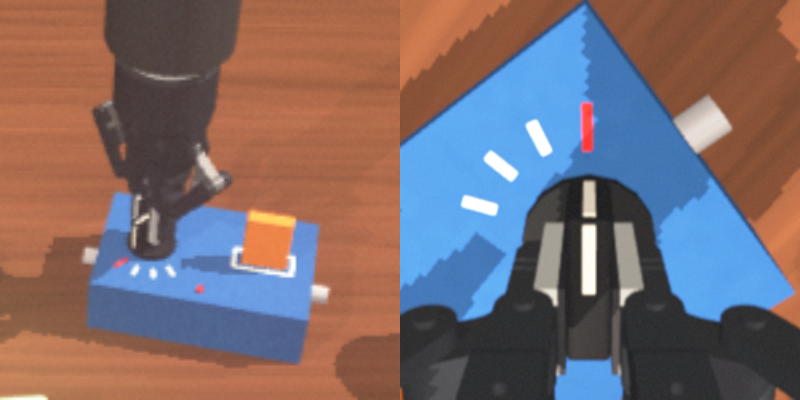

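The line sits at the red mark, the arm is still, the spring moment reads 0.15 N m and the key is home.

```bash
python3 -c "
from rig import order;print(order.finish_job())"
```

```text
the job is handed in; nothing more can be done
None
```

I moved the service key from the pick stand into the pedal's slot and let go of it. I then turned the dial clockwise to the third click and handed the job in with the fingers still gripping it there. It took about 14.7 s of the 51 s allowed. The hand-in gives no verdict, so this rests on my own checks.

**Key:** At full insertion the tool was at z = 58.5 mm. That matches its height when I gripped the key in the stand, and about 6 N pushed back. The last scene picture shows the key upright with its shoulder on the pedal top, and the fingers well clear of it.

**Dial:** Going by the tool's turn, the dial is at about 1.30 rad, and its white line points at the red mark in the wrist picture. The spring moment reads about 0.15 N m, the joints are still, and the grip is set to 80 N. I have no direct reading of the dial angle or the finger force.

**Bystanders:** The arm stayed well above the loose items, and none looked disturbed in the pictures I took. I did not measure their positions at the end.

**Disagreement:** The scene camera put objects about 4.5 mm further towards +y than the top and wrist cameras did. I went with the wrist camera, and the key's fit in the slot bore that out.

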